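Run the ring gauge round a hand-bent bar to its stop

ROBOT

A 6-joint arm with a two-finger parallel gripper is mounted at the origin on the work surface. World frame = base frame: x ahead of the robot, y to its left, z up, the work surface at z = 0. Lengths are in mm, angles in rad, forces in N, time in s.
With the tool pointing down it reaches from about 275 to 725 mm from the base axis. Payload 15.9 kg.
Tool frame: the origin (TCP) lies on the centre line of the jaws, within the pads' length; the fingertips stand 19 mm ahead of it and the grasp point (between the pads) is the TCP (tcp_to_tips is the z of the fingertips in the tool frame, in mm); z points along the fingers, y is the direction in which the jaws open and shut (so a half turn about z gives the same grasp; the last joint's range is limited). The gripper opens to 85 mm and grips with 20 to 120 N. Pads are 22 mm wide; open, the fingers measure 114 mm over their backs; the gripper's body (76 mm by 85 mm) begins 54 mm behind the grasp point. The pads swing forward as they close: fully open they stand 13 mm farther back than shut.
Start: joints at [-1.139, 0.213, -0.034, 1.323, 0, 1.571], TCP at [209.245, -454.094, 229.506] pointing down, gripper open.
Joint ranges: [-2.98, 2.98], [-0.74, 1.72], [-1.14, 1.35], [-2.1, 2.04], [-1.57, 1.44], [-3.14, 3.14]. Speed limits (rad/s): [1.89, 1.89, 2.39, 2.57, 3.14, 3.14].

INTERFACE

Orientations are given as a unit quaternion [w, x, y, z].
In Python, from workcell import sense, capture, camera_params, job_done, tcp_to_tips gives the robot as it stands. The module is installed in compiled form; this text tells all that it offers.
- The arm moves only by the tool apply_moves, never from a script. Its argument "motion" is a list of rows, each an object with "twist": the turn, a rotation vector about the tool's x, y, z in rad, a list of three; "linear": the shift along the tool's x, y, z in mm, a list of three; "hand": the opening, from 0 (shut) to 1 (fully open). In form: [{"twist": [rx, ry, rz], "linear": [x, y, z], "hand": hand}, ...]. A call has 1 to 20 rows; each row shifts and turns the commanded pose from where the row before left it, along the tool's axes as they then stand; what a row does not reach is not made up. A row lasts 1/12 s, in which the tool goes at most 41.7 mm and 7.16 degrees, less where a joint would pass 70% of its speed; a pose out of reach is approached as far as the arm can. A call with a gripper value outside its range is refused whole. The fingers move at their own pace and stop on an object; "newtons" is the grip in N (left out, the last holds). Time passes only in rows, so rows that do not move let the fingers close. It gives the time, the measured TCP pose, the force and the opening at its end, in the units of the state.
- sense(): the state, without advancing time (a new reading comes with each control period).
- capture(name): name is "scene" or "top" or "wrist"; returns the picture (384x512x3 uint8, red, green, blue); there is no depth.
- camera_params(name): a dict with "fx", "fy", "cx", "cy" (pixels), "R" (3x3) and "t" (3): a world point X has camera coordinates R X + t. Camera axes: x right, y down, z forward; pixel columns grow to the right and rows downward; lengths in mm; the calibration is good to about 2 mm. A picture is of the moment at which its call begins: read the wrist's pose just before it. camera_params takes no time and is no camera call; for the wrist camera it gives the pose at the moment of the call.
- job_done(): hands the job in, once; it reports no verdict.
The state is a dict: "time": time; "joint_pos": joint angles; "qvel": joint speeds; "effort": joint torques, N m; "ee_pos": TCP position; "eef_rot": TCP orientation; "wrist_force": force on the tool from outside, world axes, zero at the start; "wrist_torque": the same for the moment, N m; "grip_width": finger opening in mm.
Only numpy, scipy, OpenCV 4.12 (cv2) and the standard library are available. Lean on these libraries where they do the work, as an engineer would, in place of code of your own. Each camera call takes 0.05 s, during which the arm holds its last target. There are 200 camera calls.

TASK

A ring gauge hangs on the hand-bent steel bar held in the green clamp. Take the gauge by its upright handle and run it gently round the bend, turning it to follow the bar and never pushing on it with more than about 8 N, until it butts against the stop collar; press it there with a steady 4 to 6 N for about a second, then let go and leave it sitting against the collar, handle up. Leave the tools and the bottle on the bench alone.

Things in the scene. Friction and masses are not known exactly. Their poses are not given: they have to be found in the camera images.
- fixture: Fixed green clamp on a steel base plate (140 x 110 x 14 mm, x -100 to 40) holding the bar: round, 10 mm diameter, level, centreline 110 mm above the bench, rigid. Origin on the bench top under the bar, z up; the clamp lies at x below 0, top at 125 mm. The bar leaves it along +x, exactly straight until x = 85 mm, then bends towards +y in its level plane (see bend_start).
- bend_start (a point): On the bar's centreline where the bend begins; axes as the fixture. Nominally an arc of 150 mm radius through 75 degrees towards +y, then 62 mm straight to the free end. Bent by hand: its direction is off by up to 0.06 rad here, a further 0.08 in mid-bend and 0.04 at the bend's end, either way, so the line strays up to 25 mm sideways and must be felt or seen.
- gauge: Ring gauge, 0.2 to 0.4 kg, on the bar's straight part. Origin: bore centre; x: bore axis, towards the bend and stop; z up along the handle. Steel ring 26 mm outer diameter, 24 mm long (x -12 to 12), bore 14 mm: 2 mm clearance all round the bar; hangs with its bore axis 2 mm below the bar's. A steel weight below the ring (26 mm wide, to z = -46 mm) keeps the handle up. May swing a little.
- handle (a point): Middle of the gauge's handle, 43 mm above the bore centre; axes as the gauge. A flat upright aluminium tab, 26 mm along x, 14 mm thick along y (grip across y), its top at 62 mm and free to grip from 20 mm above the bore centre. It is a lever: 8 N pushed here makes nearly 25 N at the bore's edges, which is as much as the bar and gauge may take.
- stop (a joint): Stop collar: a steel disc 28 mm in diameter and 12 mm thick round the bar, locked on the straight after the bend. The value is how far along the bar it is locked: its near face, which the gauge butts against, lies 36 mm plus this value (-12 to 12 mm) past the end of the 75 degree bend, along the bar. It does not yield. A seated gauge has its bore centre 12 mm before that face.
- wrench: Wrench lying on the bench, to be left alone. Origin under its middle, x along it.
- hammer: Hammer lying on the bench, to be left alone. Origin under its middle, x along it.
- oilcan: White bottle 48 mm in diameter, 120 mm high, standing on the bench, to be left alone. Origin at its foot.
Mind the look-alikes: they are no part of the job. Of the things shaped like the gauge, the bare steel one is meant.

How it is judged:
By the outcome, as a careful person would: the job done as asked, in the order asked, and still so for the second after the job is handed in, with the robot touching nothing.
It also fails if it takes over 72 s, if anything falls off the work surface, if the arm or the gripper's body presses on something with over 40 N, if the wrist force passes 120 N, or if a joint passes its speed limit or range.

## Working session

There is one attempt and no reset: what is moved stays moved. The work goes in short steps, Python scripts to look and compute and a tool call to move; the robot and the scene stay as the last step left them, time stands still between calls to the robot, and variables do not carry over. Pictures are saved under pics/ and viewed, about 8 in all and at most 12, crops included, and the job is handed in when it is done.

Besides the shell and the picture viewer there is one more tool, called after ">>>" as name(argument=value, ...) on one line, values as JSON. apply_moves: Moves the arm, as the interface text tells. Its arguments: {"type":"object","properties":{"motion":{"type":"array","items":{"type":"object","properties":{"twist":{"type":"array","items":{"type":"number"}},"linear":{"type":"array","items":{"type":"number"}},"hand":{"type":"number"}}}},"newtons":{"type":"number"}},"required":["motion"]}

```bash
mkdir -p pics; python3 - <<'E'
from workcell import *
import cv2,numpy as np
s=sense();print({k:np.round(v,3) for k,v in s.items()},tcp_to_tips)
for n in("scene","top","wrist"):
    p=camera_params(n);print(n,{k:np.round(v,3).tolist() for k,v in p.items()})
    cv2.imwrite(f"pics/{n}0.png",cv2.cvtColor(capture(n),cv2.COLOR_RGB2BGR))
a=[cv2.imread(f"pics/{n}0.png") for n in("scene","top")]
for n,i in zip("ab",a): cv2.imwrite(f"pics/{n}.png",cv2.resize(i,(800,600),interpolation=cv2.INTER_CUBIC))
E
```

```text
{'time': np.float64(0.0), 'joint_pos': array([-1.139,  0.213, -0.035,  1.323,  0.   ,  1.571]), 'qvel': array([-0.   , -0.001, -0.001,  0.001, -0.001, -0.002]), 'effort': array([ 1.0000e-03, -6.8616e+01,  4.8712e+01,  1.7000e-02, -0.0000e+00,
       -0.0000e+00]), 'ee_pos': array([ 209.092, -453.791,  229.01 ]), 'eef_rot': array([-0.001,  0.977,  0.214, -0.   ]), 'wrist_force': array([ 0.762,  0.23 , -1.055]), 'wrist_torque': array([-0.046, -0.093, -0.02 ]), 'grip_width': np.float64(85.468)} 19.0
scene {'fx': 491.924, 'fy': 491.924, 'cx': 248.289, 'cy': 192.356, 'R': [[0.53, 0.848, 0.003], [0.587, -0.365, -0.723], [-0.612, 0.385, -0.691]], 't': [-227.825, -329.565, 1596.917]}
top {'fx': 413.55, 'fy': 413.55, 'cx': 250.953, 'cy': 193.664, 'R': [[-0.005, -1.0, -0.013], [-0.998, 0.005, -0.068], [0.069, 0.012, -0.998]], 't': [-131.553, 641.124, 1117.31]}
wrist {'fx': 326.254, 'fy': 326.254, 'cx': 256.434, 'cy': 193.742, 'R': [[0.419, -0.908, -0.001], [-0.865, -0.4, 0.302], [-0.274, -0.125, -0.953]], 't': [-500.007, -39.788, 379.736]}
```

View pics/a.png

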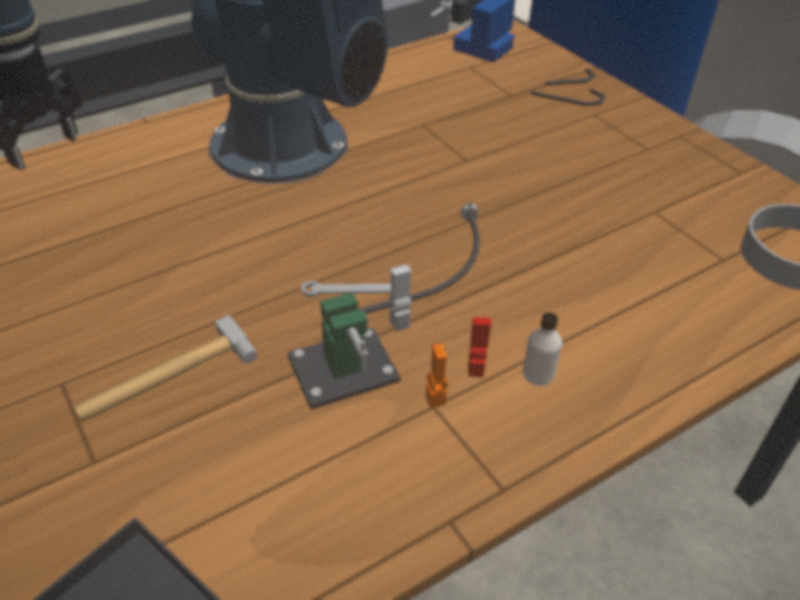

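View pics/b.png

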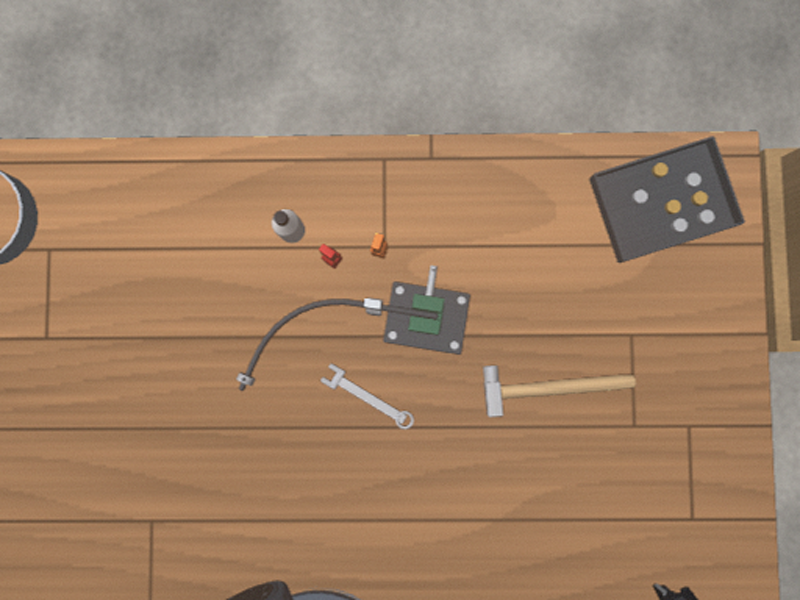

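```bash
cat > h.py <<'E'
from workcell import *
import numpy as np,cv2
from scipy.spatial.transform import Rotation as Ro
def onplane(p,uv,z):
    uv=np.atleast_2d(uv).astype(float); d=np.c_[(uv[:,0]-p['cx'])/p['fx'],(uv[:,1]-p['cy'])/p['fy'],np.ones(len(uv))]
    R=np.array(p['R']);t=np.array(p['t']); C=-R.T@t; D=d@R
    return C+D*((z-C[2])/D[:,2])[:,None]
def proj(p,X):
    c=np.atleast_2d(X)@np.array(p['R']).T+p['t']; return np.c_[c[:,0]/c[:,2]*p['fx']+p['cx'],c[:,1]/c[:,2]*p['fy']+p['cy']]
def rot(s): q=s['eef_rot']; return Ro.from_quat([q[1],q[2],q[3],q[0]])
def save(n,im,k=1.5625): cv2.imwrite(n,cv2.resize(cv2.cvtColor(im,cv2.COLOR_RGB2BGR),None,fx=k,fy=k,interpolation=cv2.INTER_CUBIC))
E
python3 - <<'E'
from h import *
np.set_printoptions(precision=1,suppress=True)
p=camera_params('top');k=1.5625
print(onplane(p,np.array([[385,308],[362,301],[330,302],[290,318],[265,345],[245,379],[241,388]])/k,110))
print('handle',onplane(p,np.array([[373,304]])/k,165),'bottle',onplane(p,np.array([[283,218]])/k,120))
w=camera_params('wrist');R=np.array(w['R']);C=-R.T@w['t'];s=sense()
print('cam in tool',rot(s).inv().apply(C-s['ee_pos']),rot(s).inv().as_matrix()@R.T, rot(s).as_matrix())
E
```

```text
[[ 625.6 -124.3  110. ]
 [ 637.2  -86.9  110. ]
 [ 635.9  -34.9  110. ]
 [ 610.2   30.2  110. ]
 [ 566.6   70.5  110. ]
 [ 511.9  102.4  110. ]
 [ 497.5  108.7  110. ]]
handle [[ 628.6 -107.1  165. ]] bottle [[772.6  40.9 120. ]]
cam in tool [  77.     0.5 -144.4] [[ 0.  -1.  -0.3]
 [ 1.   0.  -0. ]
 [ 0.  -0.3  1. ]] [[ 0.9  0.4 -0. ]
 [ 0.4 -0.9  0. ]
 [ 0.  -0.  -1. ]]
```

>>> apply_moves(motion=[{"linear": [33, -16, -4.4], "twist": [0, 0, 0], "hand": 1}, {"linear": [33, -16, -4.4], "twist": [0, 0, 0], "hand": 1}, {"linear": [33, -16, -4.4], "twist": [0, 0, 0], "hand": 1}, {"linear": [33, -16, -4.4], "twist": [0, 0, 0], "hand": 1}, {"linear": [33, -16, -4.4], "twist": [0, 0, 0], "hand": 1}, {"linear": [33, -16, -4.4], "twist": [0, 0, 0], "hand": 1}, {"linear": [33, -16, -4.4], "twist": [0, 0, 0], "hand": 1}, {"linear": [33, -16, -4.4], "twist": [0, 0, 0], "hand": 1}, {"linear": [33, -16, -4.4], "twist": [0, 0, 0], "hand": 1}, {"linear": [33, -16, -4.4], "twist": [0, 0, 0], "hand": 1}, {"linear": [33, -16, -4.4], "twist": [0, 0, 0], "hand": 1}, {"linear": [33, -16, -4.4], "twist": [0, 0, 0], "hand": 1}, {"linear": [33, -16, -4.4], "twist": [0, 0, 0], "hand": 1}, {"linear": [33, -16, -4.4], "twist": [0, 0, 0], "hand": 1}, {"linear": [33, -16, -4.4], "twist": [0, 0, 0], "hand": 1}, {"linear": [33, -16, -4.4], "twist": [0, 0, 0], "hand": 1}])

```text
time: 1.48
ee_pos: [582.4, 1.1, 299.9]
eef_rot: [-0.0, 0.977, 0.214, -0.0]
wrist_force: [0.7, -1.4, 1.1]
grip_width: 85.6
```

>>> apply_moves(motion=[{"linear": [0, 0, 0], "twist": [0, 0, -0.113], "hand": 1}, {"linear": [0, 0, 0], "twist": [0, 0, -0.113], "hand": 1}, {"linear": [0, 0, 0], "twist": [0, 0, -0.113], "hand": 1}, {"linear": [0, 0, 0], "twist": [0, 0, -0.113], "hand": 1}, {"linear": [0, 0, 0], "twist": [0, 0, -0.113], "hand": 1}, {"linear": [0, 0, 0], "twist": [0, 0, -0.113], "hand": 1}, {"linear": [0, 0, 0], "twist": [0, 0, -0.113], "hand": 1}, {"linear": [0, 0, 0], "twist": [0, 0, -0.113], "hand": 1}, {"linear": [0, 0, 0], "twist": [0, 0, -0.113], "hand": 1}, {"linear": [0, 0, 0], "twist": [0, 0, -0.113], "hand": 1}, {"linear": [0, 0, 0], "twist": [0, 0, -0.113], "hand": 1}, {"linear": [0, 0, 0], "twist": [0, 0, -0.113], "hand": 1}, {"linear": [0, 0, 0], "twist": [0, 0, -0.113], "hand": 1}, {"linear": [0, 0, 0], "twist": [0, 0, 0], "hand": 1}, {"linear": [0, 0, 0], "twist": [0, 0, 0], "hand": 1}])

```text
time: 2.73
ee_pos: [581.6, -0.6, 299.7]
eef_rot: [-0.0, 0.583, 0.813, -0.0]
wrist_force: [0.2, 0.1, -0.8]
grip_width: 85.8
```

```bash
python3 - <<'E'
from h import *
s=sense();p=camera_params('wrist');im=capture('wrist');np.save('w1.npy',im)
import pickle;pickle.dump((s,p),open('w1.pkl','wb'));save('pics/w1.png',im)
print({k:np.round(s[k],3) for k in('time','joint_pos','ee_pos','eef_rot')})
E
```

```text
{'time': np.float64(2.733), 'joint_pos': array([-1.000e-03,  3.990e-01,  3.960e-01,  1.569e+00,  0.000e+00,
        1.243e+00]), 'ee_pos': array([581.557,  -0.628, 299.69 ]), 'eef_rot': array([-0.   ,  0.583,  0.813, -0.   ])}
```

View pics/w1.png

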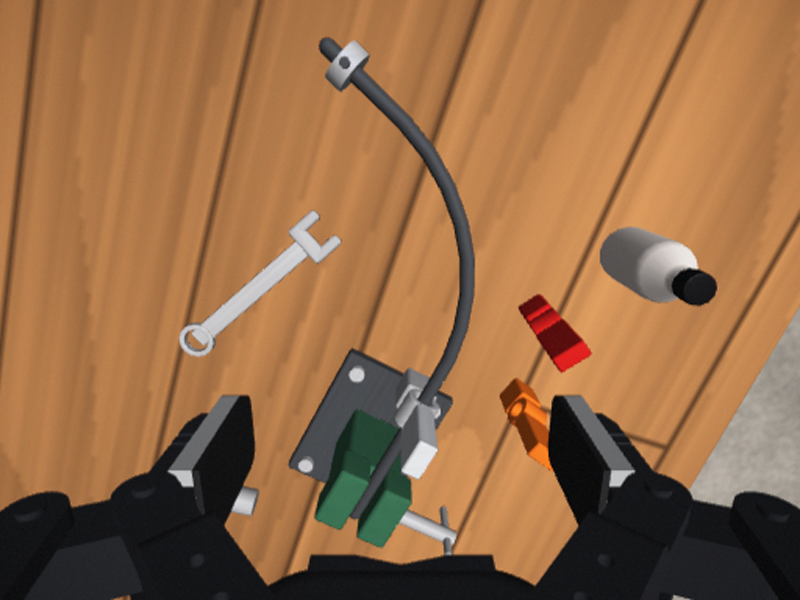

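```bash
python3 - <<'E'
from h import *
import pickle
np.set_printoptions(precision=1,suppress=True)
im=np.load('w1.npy');s,p=pickle.load(open('w1.pkl','rb'))
hsv=cv2.cvtColor(im,cv2.COLOR_RGB2HSV)
m=((hsv[...,1]<90)&(hsv[...,2]<110)).astype(np.uint8)
poly=(np.array([[310,30],[430,30],[520,260],[470,380],[425,415],[408,440],[350,530],[335,505],[395,420],[415,370],[450,260],[320,80]])/1.5625).astype(np.int32)
k=np.zeros_like(m);cv2.fillPoly(k,[poly],1);m&=k
o=im.copy();o[m>0]=[255,0,0]
# row-wise/col-wise medial: weighted pts, ridge of distance transform
dt=cv2.distanceTransform(m,cv2.DIST_L2,5)
ys,xs=np.nonzero((m>0))
print(len(xs),dt.max())
X=onplane(p,np.c_[xs,ys],110)[:,:2]
np.save('barpts.npy',X)
c=o[10:350,190:345];save('pics/seg.png',c,1.75*1.0)
p2=[(v[0]/1.5625,v[1]/1.5625) for v in [(417,455),(410,403),(347,78),(363,52),(327,47)]]
print('handle top',onplane(p,[(420/1.5625,458/1.5625)],170))
print('collar near face top centre? ',onplane(p,[(357/1.5625,76/1.5625)],110),'end',onplane(p,[(326/1.5625,45/1.5625)],110))
E
```

```text
3289 5.6
handle top [[ 628.7 -102.5  170. ]]
collar near face top centre?  [[519.7  99.1 110. ]] end [[497.3 109.3 110. ]]
```

View pics/seg.png

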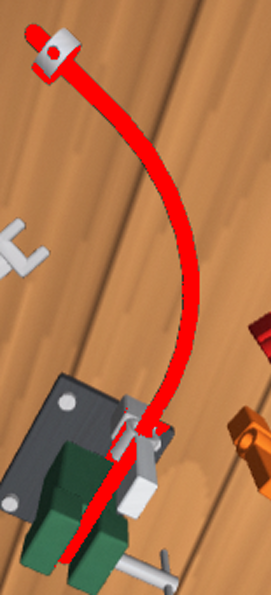

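```bash
cat > fit.py <<'E'
from h import *
from scipy.optimize import least_squares
from scipy.interpolate import PchipInterpolator
from scipy.spatial import cKDTree
L=371.;S=np.arange(0,L,.5)   # s=28 -> fixture origin; bend 113..309.4; end 371
knots=np.array([0,113,135,180,225,270,309.4,371])
def curve(q):
    th=PchipInterpolator(knots,np.r_[q[2],q[2:9]])(S)   # straight up to the bend
    c=np.c_[np.cos(th),np.sin(th)]*.5
    return np.r_[[q[:2]],q[:2]+np.cumsum(c,0)[:-1]],th
E
python3 - <<'E'
from fit import *
np.set_printoptions(precision=2,suppress=True)
X=np.load('barpts.npy')
psi=1.40
P0=np.array([629.,-107])-100*np.array([np.cos(psi),np.sin(psi)])
q0=np.r_[P0,psi,psi+.07,psi+.4,psi+.7,psi+1,psi+1.3,psi+1.3]
end=np.array([497.3,109.3])
def res(q,full=False):
    C,th=curve(q);T=cKDTree(C);d,i=T.query(X);n=np.c_[-np.sin(th[i]),np.cos(th[i])]
    e=((X-C[i])*n).sum(1)
    if full:return e,i
    return np.r_[e/3,(C[-1]-end)@np.array([np.cos(th[-1]),np.sin(th[-1])])*20]
r=least_squares(res,q0,loss='soft_l1',diff_step=1e-4);q=r.x
e,i=res(q,True);C,th=curve(q)
print(q,'headings rel',q[3:]-q[2])
for a in range(20,740,40):
    k=(i>=a)&(i<a+40);ee=e[k]
    if len(ee):print(S[a],len(ee),'med %.2f p5 %.2f p95 %.2f'%(np.median(ee),*np.percentile(ee,[4,96])),C[a],'th %.3f'%th[a])
np.savez('curve.npz',C=C,th=th,q=q)
o=C[56];print('fixture origin',o,'end',C[-1],end)
for P,n in(((628.7,-102.5),'handle'),((519.7,99.1),'collar face')):
    d,j=cKDTree(C).query(P);print(n,'s',S[j],'d',d)
E
```

```text
[ 614.83 -190.85    1.41    1.51    1.81    2.13    2.42    2.69    2.75] headings rel [0.1  0.4  0.73 1.01 1.28 1.34]
10.0 110 med -0.11 p5 -4.40 p95 4.51 [ 616.44 -180.99] th 1.409
30.0 128 med 0.44 p5 -4.46 p95 5.19 [ 619.65 -161.25] th 1.409
50.0 142 med 0.07 p5 -5.07 p95 5.23 [ 622.87 -141.51] th 1.409
70.0 142 med 1.00 p5 -5.01 p95 13.00 [ 626.08 -121.77] th 1.409
90.0 166 med -1.03 p5 -11.69 p95 12.85 [ 629.3  -102.03] th 1.409
110.0 146 med 0.11 p5 -4.70 p95 4.81 [632.52 -82.29] th 1.409
130.0 147 med -0.24 p5 -4.60 p95 4.32 [635.31 -62.49] th 1.477
150.0 153 med 0.03 p5 -4.45 p95 4.39 [636.08 -42.51] th 1.594
170.0 158 med 0.29 p5 -4.14 p95 4.59 [634.27 -22.61] th 1.734
190.0 173 med -0.18 p5 -4.46 p95 4.21 [629.65  -3.17] th 1.878
210.0 176 med 0.02 p5 -4.21 p95 4.50 [622.24  15.39] th 2.028
230.0 184 med -0.09 p5 -4.38 p95 4.30 [612.2   32.66] th 2.168
250.0 192 med -0.09 p5 -4.26 p95 4.31 [599.97  48.47] th 2.292
270.0 203 med 0.16 p5 -4.13 p95 4.61 [585.9   62.67] th 2.417
290.0 214 med -0.12 p5 -4.31 p95 4.40 [569.96  74.71] th 2.582
310.0 218 med -0.07 p5 -4.59 p95 3.93 [552.36  84.18] th 2.694
330.0 284 med -0.23 p5 -8.50 p95 8.05 [534.2   92.58] th 2.722
350.0 179 med 0.66 p5 -4.81 p95 12.56 [515.86 100.53] th 2.741
fixture origin [ 619.33 -163.22] end [496.94 108.44] [497.3 109.3]
handle s 89.5 d 0.5190575545671328
collar face s 346.0 d 0.2110615989689217
```

>>> apply_moves(motion=[{"linear": [-18.6, 2, 16.7], "twist": [0, 0, 0], "hand": 1}, {"linear": [-18.6, 2, 16.7], "twist": [0, 0, 0], "hand": 1}, {"linear": [-18.6, 2, 16.7], "twist": [0, 0, 0], "hand": 1}, {"linear": [-18.6, 2, 16.7], "twist": [0, 0, 0], "hand": 1}, {"linear": [-18.6, 2, 16.7], "twist": [0, 0, 0], "hand": 1}, {"linear": [-18.6, 2, 16.7], "twist": [0, 0, 0], "hand": 1}, {"linear": [0, 0, 0], "twist": [0, 0, 0.0976], "hand": 1}, {"linear": [0, 0, 0], "twist": [0, 0, 0.0976], "hand": 1}, {"linear": [0, 0, 0], "twist": [0, 0, 0.0976], "hand": 1}, {"linear": [0, 0, 0], "twist": [0, 0, 0.0976], "hand": 1}, {"linear": [0, 0, 0], "twist": [0, 0, 0.0976], "hand": 1}, {"linear": [0, 0, 0], "twist": [0, 0, 0], "hand": 1}, {"linear": [0, 0, 0], "twist": [0, 0, 0], "hand": 1}, {"linear": [0, 0, 0], "twist": [0, 0, 0], "hand": 1}])

```text
time: 3.95
ee_pos: [629.1, -102.3, 199.7]
eef_rot: [-0.0, 0.76, 0.65, -0.0]
wrist_force: [0.5, -0.4, 0.1]
grip_width: 85.2
```

```bash
python3 - <<'E'
from h import *
np.set_printoptions(precision=2,suppress=True)
import pickle
s=sense();p=camera_params('wrist');im=capture('wrist');np.save('w2.npy',im);pickle.dump((s,p),open('w2.pkl','wb'))
o=im.copy();z=np.load('curve.npz')
for X in z['C'][::20]:
    u=proj(p,[[*X,110]])[0]
    if 0<u[0]<512 and 0<u[1]<384: cv2.circle(o,tuple(np.int32(u.round())),1,(255,0,0),-1)
save('pics/w2.png',o)
print(s['ee_pos'],rot(s).as_matrix(),s['wrist_force'],s['time'])
print('expected handle top px*1.5625',proj(p,[[628.7,-102.5,170]])*1.5625)
E
```

```text
[ 629.14 -102.3   199.65] [[ 0.16  0.99 -0.  ]
 [ 0.99 -0.16 -0.  ]
 [-0.   -0.   -1.  ]] [ 0.49 -0.43  0.13] 3.95
expected handle top px*1.5625 [[399.01 358.83]]
```

View pics/w2.png

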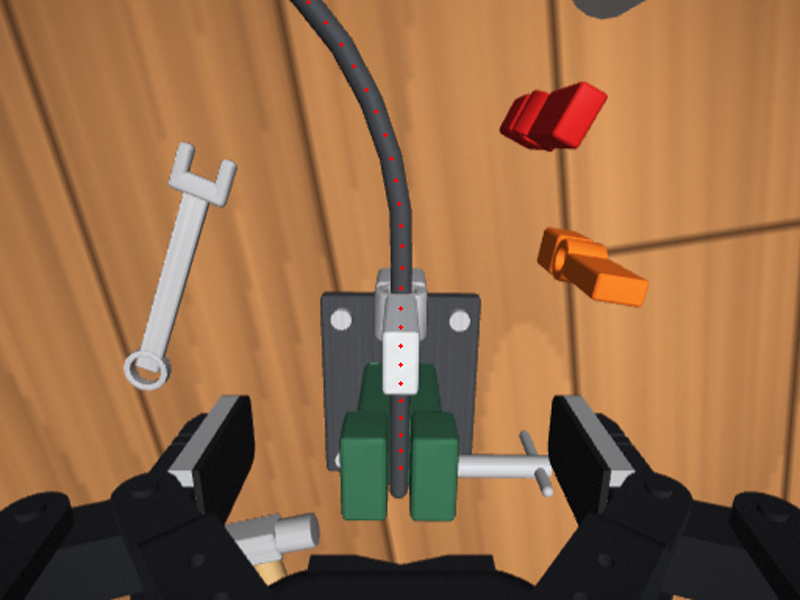

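>>> apply_moves(motion=[{"linear": [-0.4, 0, 9.7], "twist": [0, 0, 0], "hand": 1}, {"linear": [-0.4, 0, 9.7], "twist": [0, 0, 0], "hand": 0.8}, {"linear": [-0.4, 0.1, 9.7], "twist": [0, 0, 0], "hand": 0.6}, {"linear": [-0.4, 0.1, 9.7], "twist": [0, 0, 0], "hand": 0.4}, {"linear": [-0.4, 0, 9.7], "twist": [0, 0, 0], "hand": 0.32}, {"linear": [0, 0, 0], "twist": [0, 0, 0], "hand": 0.28}, {"linear": [0, 0, 0], "twist": [0, 0, 0], "hand": 0.24}, {"linear": [0, 0, 0], "twist": [0, 0, 0], "hand": 0.22}, {"linear": [0, 0, 0], "twist": [0, 0, 0], "hand": 0.2}, {"linear": [0, 0, 0], "twist": [0, 0, 0], "hand": 0.2}], newtons=20)

```text
time: 4.83
ee_pos: [629.4, -104.4, 151.8]
eef_rot: [0.0, 0.761, 0.649, 0.0]
wrist_force: [0.5, -0.6, 0.4]
grip_width: 16.9
```

>>> apply_moves(motion=[{"linear": [0, 0, 0], "twist": [0, 0, 0], "hand": 0.18}, {"linear": [0, 0, 0], "twist": [0, 0, 0], "hand": 0.16}, {"linear": [0, 0, 0], "twist": [0, 0, 0], "hand": 0.14}, {"linear": [0, 0, 0], "twist": [0, 0, 0], "hand": 0.1}, {"linear": [0, 0, 0], "twist": [0, 0, 0], "hand": 0}, {"linear": [0, 0, 0], "twist": [0, 0, 0], "hand": 0}, {"linear": [0, 0, 0], "twist": [0, 0, 0], "hand": 0}], newtons=20)

```text
time: 5.42
ee_pos: [629.1, -104.3, 151.6]
eef_rot: [0.0, 0.761, 0.649, 0.0]
wrist_force: [-2.0, -0.4, 6.0]
grip_width: 13.4
```

```bash
cat > st.py <<'E'
from fit import *
np.set_printoptions(precision=2,suppress=True)
z=np.load('curve.npz')
def report():
    s=sense();R=rot(s).as_matrix();d,j=cKDTree(z['C']).query(s['ee_pos'][:2]);th=z['th'][j]
    n=np.array([-np.sin(th),np.cos(th)])
    print('t',s['time'],'pos',s['ee_pos'],'F',s['wrist_force'],'Ftool',R.T@s['wrist_force'],'T tool',R.T@s['wrist_torque'],'w',s['grip_width'])
    print('s',S[j],'left-offset %.2f'%((s['ee_pos'][:2]-z['C'][j])@n),'yaw',np.arctan2(R[1,0],R[0,0]),'th',th,'tilt',R[:2,2])
report() if __name__=='__main__' else 0
E
python3 st.py
```

```text
t 5.4167 pos [ 629.09 -104.3   151.6 ] F [-2.02 -0.37  5.99] Ftool [-0.68 -1.94 -5.99] T tool [ 0.59  0.   -0.01] w 13.431135856735324
s 87.5 left-offset -0.16 yaw 1.412844280077329 th 1.4092993723162928 tilt [ 0. -0.]
```

>>> apply_moves(motion=[{"linear": [0, 0, -0.5], "twist": [0, 0, 0], "hand": 0}, {"linear": [0, 0, -0.5], "twist": [0, 0, 0], "hand": 0}, {"linear": [0, 0, 0], "twist": [0, 0, 0], "hand": 0}], newtons=45)

```text
time: 5.67
ee_pos: [628.9, -104.3, 151.9]
eef_rot: [-0.0, 0.761, 0.649, -0.0]
wrist_force: [0.4, -0.0, -3.8]
grip_width: 13.0
```

```bash
python3 st.py
```

```text
t 5.6667 pos [ 628.94 -104.3   151.87] F [ 0.41 -0.   -3.78] Ftool [0.06 0.41 3.78] T tool [-0.03  0.   -0.02] w 13.041765241161174
s 87.5 left-offset -0.01 yaw 1.412788035164606 th 1.4092993723162928 tilt [-0.  0.]
```

>>> apply_moves(motion=[{"linear": [0, 0, -0.5], "twist": [0, 0, 0], "hand": 0}, {"linear": [0, 0, -0.5], "twist": [0, 0, 0], "hand": 0}, {"linear": [0, 0, 0], "twist": [0, 0, 0], "hand": 0}])

```text
time: 5.92
ee_pos: [629.0, -104.3, 153.1]
eef_rot: [-0.0, 0.761, 0.649, -0.0]
wrist_force: [-0.5, 1.0, -4.3]
grip_width: 12.8
```

```bash
python3 st.py
```

```text
t 5.9167 pos [ 629.02 -104.31  153.13] F [-0.48  1.   -4.28] Ftool [ 0.91 -0.63  4.28] T tool [-0.01 -0.    0.02] w 12.789028646780409
s 87.5 left-offset -0.09 yaw 1.4128408731719522 th 1.4092993723162928 tilt [-0.  0.]
```

>>> apply_moves(motion=[{"linear": [0, 0.6, -0.4], "twist": [0, 0, 0], "hand": 0}, {"linear": [0, 0.6, 0], "twist": [0, 0, 0], "hand": 0}, {"linear": [0, 0, 0], "twist": [0, 0, 0], "hand": 0}])

```text
time: 6.17
ee_pos: [630.3, -104.5, 153.6]
eef_rot: [0.0, 0.761, 0.649, 0.0]
wrist_force: [-0.1, 0.3, -3.6]
grip_width: 12.5
```

```bash
python3 st.py
```

```text
t 6.1667 pos [ 630.33 -104.53  153.59] F [-0.08  0.26 -3.63] Ftool [ 0.24 -0.12  3.63] T tool [ 0.04 -0.03 -0.01] w 12.463978398943848
s 87.5 left-offset -1.42 yaw 1.4127981212258192 th 1.4092993723162928 tilt [0. 0.]
```

>>> apply_moves(motion=[{"linear": [0, -0.8, 0], "twist": [0, 0, 0], "hand": 0}, {"linear": [0, -0.8, 0], "twist": [0, 0, 0], "hand": 0}, {"linear": [0, -0.8, 0], "twist": [0, 0, 0], "hand": 0}, {"linear": [0, 0, 0], "twist": [0, 0, 0], "hand": 0}])

```text
time: 6.5
ee_pos: [627.7, -104.1, 153.7]
eef_rot: [-0.0, 0.761, 0.649, -0.0]
wrist_force: [-0.6, 0.4, -4.2]
grip_width: 13.0
```

```bash
python3 st.py
```

```text
t 6.5 pos [ 627.68 -104.11  153.66] F [-0.58  0.35 -4.25] Ftool [ 0.26 -0.63  4.25] T tool [0.01 0.01 0.04] w 13.015430903077434
s 87.5 left-offset 1.26 yaw 1.4127757104082612 th 1.4092993723162928 tilt [-0.  0.]
```

```bash
cat > plan.py <<'E'
import sys
from st import *
def plan(s1,n,off=(0,0),zt=153.6):
    C,T=z['C'],z['th'];s=sense();report()
    R=rot(s).as_matrix();P=s['ee_pos'][:2].copy();yaw=np.arctan2(R[1,0],R[0,0])
    s0=S[cKDTree(C).query(P)[1]]
    dz=round((s['ee_pos'][2]-zt)/1,1)
    for k in range(1,n+1):
        a=np.interp(s0+(s1-s0)*k/n,S,np.arange(len(S)));i=int(round(a));th=T[i]
        kap=(T[min(i+20,len(T)-1)]-T[max(i-20,0)])/20
        th=T[max(i-24,0):i+25].mean()
        w=min(k/5,1)
        tgt=np.array([np.interp(a,np.arange(len(S)),C[:,0]),np.interp(a,np.arange(len(S)),C[:,1])])+kap*36*np.array([-np.sin(th),np.cos(th)])+np.array(off)
        P0=P if k>1 else P
        d=tgt-P
        tx=np.array([np.cos(yaw),np.sin(yaw)]);ty=np.array([np.sin(yaw),-np.cos(yaw)])
        lx,ly=round(d@tx,1),round(d@ty,1);rz=round(-(th-yaw),3)
        P=P+lx*tx+ly*ty;yaw-=rz
        print('{"linear": [%g, %g, %g], "twist": [0, 0, %g], "hand": 0},'%(lx,ly,-0.0+(-dz*-1 if k==1 else 0),rz))
if __name__=='__main__': plan(float(sys.argv[1]),int(sys.argv[2]),(float(sys.argv[3]),float(sys.argv[4])) if len(sys.argv)>3 else (0,0))
E
python3 plan.py 138 20
```

```text
t 6.5 pos [ 627.68 -104.11  153.66] F [-0.58  0.35 -4.25] Ftool [ 0.26 -0.63  4.25] T tool [0.01 0.01 0.04] w 13.015430903077434
s 87.5 left-offset 1.26 yaw 1.4127757104082612 th 1.4092993723162928 tilt [-0.  0.]
{"linear": [2.3, 1.3, 0.1], "twist": [0, 0, 0.003], "hand": 0},
{"linear": [2.6, -0, 0], "twist": [0, 0, 0], "hand": 0},
{"linear": [2.5, -0, 0], "twist": [0, 0, 0], "hand": 0},
{"linear": [2.5, -0, 0], "twist": [0, 0, 0], "hand": 0},
{"linear": [2.5, -0, 0], "twist": [0, 0, 0], "hand": 0},
{"linear": [2.6, -0, 0], "twist": [0, 0, 0], "hand": 0},
{"linear": [2.5, -0, 0], "twist": [0, 0, 0], "hand": 0},
{"linear": [2.5, -0, 0], "twist": [0, 0, -0.001], "hand": 0},
{"linear": [2.5, -0, 0], "twist": [0, 0, -0.002], "hand": 0},
{"linear": [2.6, -0.1, 0], "twist": [0, 0, -0.004], "hand": 0},
{"linear": [2.5, 0, 0], "twist": [0, 0, -0.005], "hand": 0},
{"linear": [2.5, 0, 0], "twist": [0, 0, -0.006], "hand": 0},
{"linear": [2.5, 0, 0], "twist": [0, 0, -0.008], "hand": 0},
{"linear": [2.6, 0, 0], "twist": [0, 0, -0.009], "hand": 0},
{"linear": [2.5, -0, 0], "twist": [0, 0, -0.011], "hand": 0},
{"linear": [2.5, -0, 0], "twist": [0, 0, -0.012], "hand": 0},
{"linear": [2.5, -0, 0], "twist": [0, 0, -0.013], "hand": 0},
{"linear": [2.5, -0.1, 0], "twist": [0, 0, -0.013], "hand": 0},
{"linear": [2.6, 0, 0], "twist": [0, 0, -0.014], "hand": 0},
{"linear": [2.5, 0, 0], "twist": [0, 0, -0.015], "hand": 0},
```

>>> apply_moves(motion=[{"linear": [2.3, 0.7, 0], "twist": [0, 0, 0.003], "hand": 0}, {"linear": [2.6, 0.6, 0], "twist": [0, 0, 0], "hand": 0}, {"linear": [2.5, 0, 0], "twist": [0, 0, 0], "hand": 0}, {"linear": [2.5, 0, 0], "twist": [0, 0, 0], "hand": 0}, {"linear": [2.5, 0, 0], "twist": [0, 0, 0], "hand": 0}, {"linear": [2.6, 0, 0], "twist": [0, 0, 0], "hand": 0}, {"linear": [2.5, 0, 0], "twist": [0, 0, 0], "hand": 0}, {"linear": [2.5, 0, 0], "twist": [0, 0, -0.001], "hand": 0}, {"linear": [2.5, 0, 0], "twist": [0, 0, -0.002], "hand": 0}, {"linear": [2.6, -0.1, 0], "twist": [0, 0, -0.004], "hand": 0}, {"linear": [2.5, 0, 0], "twist": [0, 0, -0.005], "hand": 0}, {"linear": [2.5, 0, 0], "twist": [0, 0, -0.006], "hand": 0}, {"linear": [2.5, 0, 0], "twist": [0, 0, -0.008], "hand": 0}])

```text
time: 7.58
ee_pos: [634.2, -71.9, 153.6]
eef_rot: [-0.0, 0.753, 0.658, -0.0]
wrist_force: [0.2, 0.6, -4.2]
grip_width: 12.7
```

```bash
python3 plan.py 155 14
```

```text
t 7.5833 pos [634.17 -71.89 153.59] F [ 0.17  0.6  -4.2 ] Ftool [0.62 0.09 4.2 ] T tool [0.02 0.02 0.03] w 12.71660059523332
s 120.5 left-offset -0.00 yaw 1.4364445405488717 th 1.4265256393975987 tilt [-0.  0.]
{"linear": [2.4, -0.1, -0], "twist": [0, 0, -0.009], "hand": 0},
{"linear": [2.5, -0.1, 0], "twist": [0, 0, -0.01], "hand": 0},
{"linear": [2.5, 0, 0], "twist": [0, 0, -0.012], "hand": 0},
{"linear": [2.4, 0, 0], "twist": [0, 0, -0.013], "hand": 0},
{"linear": [2.5, -0, 0], "twist": [0, 0, -0.014], "hand": 0},
{"linear": [2.4, -0, 0], "twist": [0, 0, -0.014], "hand": 0},
{"linear": [2.5, -0, 0], "twist": [0, 0, -0.014], "hand": 0},
{"linear": [2.5, -0, 0], "twist": [0, 0, -0.012], "hand": 0},
{"linear": [2.4, -0.1, 0], "twist": [0, 0, -0.015], "hand": 0},
{"linear": [2.5, 0, 0], "twist": [0, 0, -0.015], "hand": 0},
{"linear": [2.5, -0, 0], "twist": [0, 0, -0.016], "hand": 0},
{"linear": [2.4, -0, 0], "twist": [0, 0, -0.016], "hand": 0},
{"linear": [2.5, -0, 0], "twist": [0, 0, -0.016], "hand": 0},
{"linear": [2.4, -0.1, 0], "twist": [0, 0, -0.017], "hand": 0},
```

>>> apply_moves(motion=[{"linear": [2.4, -0.1, 0], "twist": [0, 0, -0.009], "hand": 0}, {"linear": [2.5, -0.1, 0], "twist": [0, 0, -0.01], "hand": 0}, {"linear": [2.5, 0, 0], "twist": [0, 0, -0.012], "hand": 0}, {"linear": [2.4, 0, 0], "twist": [0, 0, -0.013], "hand": 0}, {"linear": [2.5, 0, 0], "twist": [0, 0, -0.014], "hand": 0}, {"linear": [2.4, 0, 0], "twist": [0, 0, -0.014], "hand": 0}, {"linear": [2.5, 0, 0], "twist": [0, 0, -0.014], "hand": 0}, {"linear": [2.5, 0, 0], "twist": [0, 0, -0.012], "hand": 0}, {"linear": [2.4, -0.1, 0], "twist": [0, 0, -0.015], "hand": 0}, {"linear": [2.5, 0, 0], "twist": [0, 0, -0.015], "hand": 0}, {"linear": [2.5, 0, 0], "twist": [0, 0, -0.016], "hand": 0}, {"linear": [2.4, 0, 0], "twist": [0, 0, -0.016], "hand": 0}, {"linear": [2.5, 0, 0], "twist": [0, 0, -0.016], "hand": 0}, {"linear": [2.4, -0.1, 0], "twist": [0, 0, -0.017], "hand": 0}])

```text
time: 8.75
ee_pos: [635.6, -37.5, 153.6]
eef_rot: [0.0, 0.686, 0.728, 0.0]
wrist_force: [-0.5, 0.6, -3.8]
grip_width: 12.9
```

```bash
python3 plan.py 200 18
```

```text
t 8.75 pos [635.63 -37.54 153.61] F [-0.48  0.61 -3.78] Ftool [ 0.64 -0.44  3.78] T tool [-0.02  0.    0.  ] w 12.850840517089791
s 155.0 left-offset 0.25 yaw 1.6304575514242836 th 1.6279626908057692 tilt [0. 0.]
{"linear": [2.5, -0, 0], "twist": [0, 0, -0.016], "hand": 0},
{"linear": [2.5, -0, 0], "twist": [0, 0, -0.017], "hand": 0},
{"linear": [2.5, -0, 0], "twist": [0, 0, -0.018], "hand": 0},
{"linear": [2.5, -0.1, 0], "twist": [0, 0, -0.017], "hand": 0},
{"linear": [2.5, 0, 0], "twist": [0, 0, -0.018], "hand": 0},
{"linear": [2.5, 0, 0], "twist": [0, 0, -0.018], "hand": 0},
{"linear": [2.5, -0, 0], "twist": [0, 0, -0.018], "hand": 0},
{"linear": [2.5, -0, 0], "twist": [0, 0, -0.017], "hand": 0},
{"linear": [2.5, -0.1, 0], "twist": [0, 0, -0.018], "hand": 0},
{"linear": [2.5, 0, 0], "twist": [0, 0, -0.018], "hand": 0},
{"linear": [2.5, 0, 0], "twist": [0, 0, -0.018], "hand": 0},
{"linear": [2.4, -0, 0], "twist": [0, 0, -0.018], "hand": 0},
{"linear": [2.5, -0, 0], "twist": [0, 0, -0.018], "hand": 0},
{"linear": [2.5, -0, 0], "twist": [0, 0, -0.019], "hand": 0},
{"linear": [2.5, -0.1, 0], "twist": [0, 0, -0.018], "hand": 0},
{"linear": [2.5, 0, 0], "twist": [0, 0, -0.019], "hand": 0},
{"linear": [2.5, -0, 0], "twist": [0, 0, -0.018], "hand": 0},
{"linear": [2.5, -0, 0], "twist": [0, 0, -0.019], "hand": 0},
```

No contact so far; go on.

>>> apply_moves(motion=[{"linear": [2.5, 0, 0], "twist": [0, 0, -0.016], "hand": 0}, {"linear": [2.5, 0, 0], "twist": [0, 0, -0.017], "hand": 0}, {"linear": [2.5, 0, 0], "twist": [0, 0, -0.018], "hand": 0}, {"linear": [2.5, -0.1, 0], "twist": [0, 0, -0.017], "hand": 0}, {"linear": [2.5, 0, 0], "twist": [0, 0, -0.018], "hand": 0}, {"linear": [2.5, 0, 0], "twist": [0, 0, -0.018], "hand": 0}, {"linear": [2.5, 0, 0], "twist": [0, 0, -0.018], "hand": 0}, {"linear": [2.5, 0, 0], "twist": [0, 0, -0.017], "hand": 0}, {"linear": [2.5, -0.1, 0], "twist": [0, 0, -0.018], "hand": 0}, {"linear": [2.5, 0, 0], "twist": [0, 0, -0.018], "hand": 0}, {"linear": [2.5, 0, 0], "twist": [0, 0, -0.018], "hand": 0}, {"linear": [2.4, 0, 0], "twist": [0, 0, -0.018], "hand": 0}, {"linear": [2.5, 0, 0], "twist": [0, 0, -0.018], "hand": 0}, {"linear": [2.5, 0, 0], "twist": [0, 0, -0.019], "hand": 0}])

```text
time: 9.92
ee_pos: [629.4, -3.3, 153.6]
eef_rot: [-0.0, 0.59, 0.807, -0.0]
wrist_force: [-0.3, -0.4, -4.8]
grip_width: 12.8
```

```bash
python3 plan.py 230 16; python3 -c "
from h import *
o=capture('wrist');p=camera_params('wrist');z=np.load('curve.npz')
for X in z['C'][::20]:
    u=proj(p,[[*X,110]])[0]
    if 0<u[0]<512 and 0<u[1]<384: cv2.circle(o,tuple(np.int32(u.round())),1,(255,0,0),-1)
save('pics/w3.png',o)"
```

```text
t 9.9167 pos [629.41  -3.29 153.61] F [-0.33 -0.4  -4.76] Ftool [-0.28 -0.44  4.76] T tool [-0.02  0.01 -0.01] w 12.772779775409033
s 190.0 left-offset 0.26 yaw 1.8785957387649008 th 1.8775081104681464 tilt [-0. -0.]
{"linear": [2.5, -0, 0], "twist": [0, 0, -0.018], "hand": 0},
{"linear": [2.5, -0, 0], "twist": [0, 0, -0.019], "hand": 0},
{"linear": [2.5, -0.1, 0], "twist": [0, 0, -0.018], "hand": 0},
{"linear": [2.5, 0, 0], "twist": [0, 0, -0.019], "hand": 0},
{"linear": [2.5, 0, 0], "twist": [0, 0, -0.019], "hand": 0},
{"linear": [2.5, -0, 0], "twist": [0, 0, -0.018], "hand": 0},
{"linear": [2.5, -0, 0], "twist": [0, 0, -0.019], "hand": 0},
{"linear": [2.5, -0, 0], "twist": [0, 0, -0.018], "hand": 0},
{"linear": [2.5, -0.1, 0], "twist": [0, 0, -0.019], "hand": 0},
{"linear": [2.5, 0, 0], "twist": [0, 0, -0.018], "hand": 0},
{"linear": [2.5, 0, 0], "twist": [0, 0, -0.018], "hand": 0},
{"linear": [2.5, -0, 0], "twist": [0, 0, -0.017], "hand": 0},
{"linear": [2.5, -0, 0], "twist": [0, 0, -0.018], "hand": 0},
{"linear": [2.5, -0, 0], "twist": [0, 0, -0.017], "hand": 0},
{"linear": [2.5, -0.1, 0], "twist": [0, 0, -0.017], "hand": 0},
{"linear": [2.5, 0, 0], "twist": [0, 0, -0.016], "hand": 0},
```

View pics/w3.png

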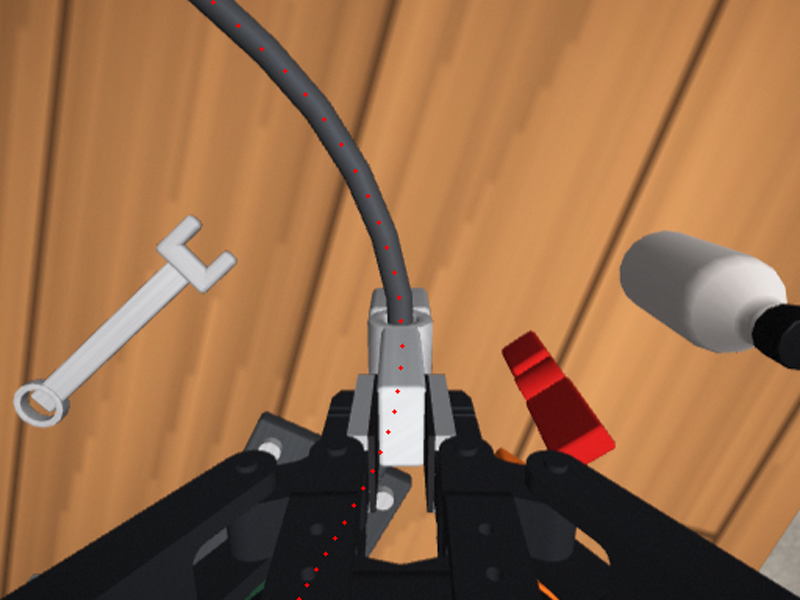

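The bar enters the ring centrally near pixel (403,310), and the fitted dots lie on the bar's centre all the way to the image edge.

>>> apply_moves(motion=[{"linear": [2.5, 0, 0], "twist": [0, 0, -0.018], "hand": 0}, {"linear": [2.5, 0, 0], "twist": [0, 0, -0.019], "hand": 0}, {"linear": [2.5, -0.1, 0], "twist": [0, 0, -0.018], "hand": 0}, {"linear": [2.5, 0, 0], "twist": [0, 0, -0.019], "hand": 0}, {"linear": [2.5, 0, 0], "twist": [0, 0, -0.019], "hand": 0}, {"linear": [2.5, 0, 0], "twist": [0, 0, -0.018], "hand": 0}, {"linear": [2.5, 0, 0], "twist": [0, 0, -0.019], "hand": 0}, {"linear": [2.5, 0, 0], "twist": [0, 0, -0.018], "hand": 0}, {"linear": [2.5, -0.1, 0], "twist": [0, 0, -0.019], "hand": 0}, {"linear": [2.5, 0, 0], "twist": [0, 0, -0.018], "hand": 0}, {"linear": [2.5, 0, 0], "twist": [0, 0, -0.018], "hand": 0}, {"linear": [2.5, 0, 0], "twist": [0, 0, -0.017], "hand": 0}, {"linear": [2.5, 0, 0], "twist": [0, 0, -0.018], "hand": 0}, {"linear": [2.5, 0, 0], "twist": [0, 0, -0.017], "hand": 0}, {"linear": [2.5, -0.1, 0], "twist": [0, 0, -0.017], "hand": 0}, {"linear": [2.5, 0, 0], "twist": [0, 0, -0.016], "hand": 0}])

```text
time: 11.3
ee_pos: [611.9, 32.5, 153.6]
eef_rot: [-0.0, 0.468, 0.883, -0.0]
wrist_force: [-0.6, -0.1, -4.0]
grip_width: 12.9
```

```bash
python3 plan.py 270 16
```

```text
t 11.3 pos [611.95  32.54 153.6 ] F [-0.61 -0.09 -3.96] Ftool [ 0.26 -0.55  3.96] T tool [-0.01 -0.02  0.09] w 12.936429628745826
s 230.0 left-offset 0.27 yaw 2.16648945527357 th 2.167863547848996 tilt [-0.  0.]
{"linear": [2.5, 0, -0], "twist": [0, 0, -0.016], "hand": 0},
{"linear": [2.5, 0, 0], "twist": [0, 0, -0.016], "hand": 0},
{"linear": [2.4, -0, 0], "twist": [0, 0, -0.016], "hand": 0},
{"linear": [2.5, -0, 0], "twist": [0, 0, -0.016], "hand": 0},
{"linear": [2.5, -0, 0], "twist": [0, 0, -0.015], "hand": 0},
{"linear": [2.5, -0.1, 0], "twist": [0, 0, -0.016], "hand": 0},
{"linear": [2.5, 0, 0], "twist": [0, 0, -0.015], "hand": 0},
{"linear": [2.5, 0, 0], "twist": [0, 0, -0.015], "hand": 0},
{"linear": [2.5, -0, 0], "twist": [0, 0, -0.016], "hand": 0},
{"linear": [2.5, -0, 0], "twist": [0, 0, -0.015], "hand": 0},
{"linear": [2.5, -0, 0], "twist": [0, 0, -0.016], "hand": 0},
{"linear": [2.5, -0, 0], "twist": [0, 0, -0.015], "hand": 0},
{"linear": [2.5, -0.1, 0], "twist": [0, 0, -0.016], "hand": 0},
{"linear": [2.5, 0, 0], "twist": [0, 0, -0.017], "hand": 0},
{"linear": [2.5, -0, 0], "twist": [0, 0, -0.017], "hand": 0},
{"linear": [2.5, -0, 0], "twist": [0, 0, -0.017], "hand": 0},
```

>>> apply_moves(motion=[{"linear": [2.5, 0, 0], "twist": [0, 0, -0.016], "hand": 0}, {"linear": [2.5, 0, 0], "twist": [0, 0, -0.016], "hand": 0}, {"linear": [2.4, 0, 0], "twist": [0, 0, -0.016], "hand": 0}, {"linear": [2.5, 0, 0], "twist": [0, 0, -0.016], "hand": 0}, {"linear": [2.5, 0, 0], "twist": [0, 0, -0.015], "hand": 0}, {"linear": [2.5, -0.1, 0], "twist": [0, 0, -0.016], "hand": 0}, {"linear": [2.5, 0, 0], "twist": [0, 0, -0.015], "hand": 0}, {"linear": [2.5, 0, 0], "twist": [0, 0, -0.015], "hand": 0}, {"linear": [2.5, 0, 0], "twist": [0, 0, -0.016], "hand": 0}, {"linear": [2.5, 0, 0], "twist": [0, 0, -0.015], "hand": 0}, {"linear": [2.5, 0, 0], "twist": [0, 0, -0.016], "hand": 0}, {"linear": [2.5, 0, 0], "twist": [0, 0, -0.015], "hand": 0}, {"linear": [2.5, -0.1, 0], "twist": [0, 0, -0.016], "hand": 0}])

```text
time: 12.38
ee_pos: [591.2, 57.4, 153.6]
eef_rot: [0.0, 0.377, 0.926, 0.0]
wrist_force: [0.0, -0.4, -3.3]
grip_width: 13.2
```

```bash
python3 plan.py 303 16; python3 -c "
from h import *
o=capture('wrist');p=camera_params('wrist');z=np.load('curve.npz')
for X in z['C'][::20]:
    u=proj(p,[[*X,110]])[0]
    if 0<u[0]<512 and 0<u[1]<384: cv2.circle(o,tuple(np.int32(u.round())),1,(255,0,0),-1)
save('pics/w4.png',o)"
```

```text
t 12.3833 pos [591.25  57.35 153.61] F [ 0.04 -0.38 -3.27] Ftool [-0.3  -0.24  3.27] T tool [ 0.04 -0.02  0.  ] w 13.150616601606131
s 262.5 left-offset 0.24 yaw 2.369277345071591 th 2.3687784719575076 tilt [0. 0.]
{"linear": [2.6, -0, 0], "twist": [0, 0, -0.017], "hand": 0},
{"linear": [2.5, -0, 0], "twist": [0, 0, -0.017], "hand": 0},
{"linear": [2.5, -0.1, 0], "twist": [0, 0, -0.017], "hand": 0},
{"linear": [2.6, 0, 0], "twist": [0, 0, -0.019], "hand": 0},
{"linear": [2.5, -0, 0], "twist": [0, 0, -0.019], "hand": 0},
{"linear": [2.5, -0, 0], "twist": [0, 0, -0.019], "hand": 0},
{"linear": [2.5, -0, 0], "twist": [0, 0, -0.02], "hand": 0},
{"linear": [2.6, -0.1, 0], "twist": [0, 0, -0.024], "hand": 0},
{"linear": [2.5, 0, 0], "twist": [0, 0, -0.021], "hand": 0},
{"linear": [2.5, -0, 0], "twist": [0, 0, -0.02], "hand": 0},
{"linear": [2.5, -0, 0], "twist": [0, 0, -0.02], "hand": 0},
{"linear": [2.6, -0, 0], "twist": [0, 0, -0.019], "hand": 0},
{"linear": [2.5, -0, 0], "twist": [0, 0, -0.018], "hand": 0},
{"linear": [2.5, -0, 0], "twist": [0, 0, -0.016], "hand": 0},
{"linear": [2.5, -0.1, 0], "twist": [0, 0, -0.014], "hand": 0},
{"linear": [2.6, 0, 0], "twist": [0, 0, -0.012], "hand": 0},
```

View pics/w4.png

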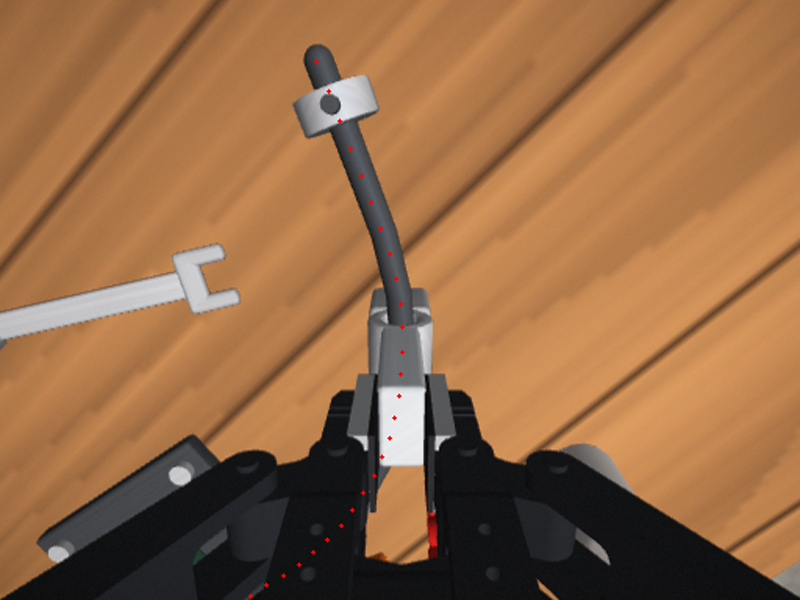

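Bar still centred in the ring at (400,310). The collar's near face is at about (343,128), so contact is expected near s = 334–337.

>>> apply_moves(motion=[{"linear": [2.6, 0, 0], "twist": [0, 0, -0.017], "hand": 0}, {"linear": [2.5, 0, 0], "twist": [0, 0, -0.017], "hand": 0}, {"linear": [2.5, -0.1, 0], "twist": [0, 0, -0.017], "hand": 0}, {"linear": [2.6, 0, 0], "twist": [0, 0, -0.019], "hand": 0}, {"linear": [2.5, 0, 0], "twist": [0, 0, -0.019], "hand": 0}, {"linear": [2.5, 0, 0], "twist": [0, 0, -0.019], "hand": 0}, {"linear": [2.5, 0, 0], "twist": [0, 0, -0.02], "hand": 0}, {"linear": [2.6, -0.1, 0], "twist": [0, 0, -0.024], "hand": 0}, {"linear": [2.5, 0, 0], "twist": [0, 0, -0.021], "hand": 0}, {"linear": [2.5, 0, 0], "twist": [0, 0, -0.02], "hand": 0}])

```text
time: 13.27
ee_pos: [571.6, 73.3, 153.6]
eef_rot: [-0.0, 0.285, 0.958, -0.0]
wrist_force: [0.0, -0.4, -3.2]
grip_width: 12.7
```

```bash
python3 plan.py 327 17
```

```text
t 13.2667 pos [571.6   73.28 153.6 ] F [ 0.04 -0.36 -3.24] Ftool [-0.23 -0.28  3.24] T tool [ 0.    0.05 -0.04] w 12.688620111966593
s 288.0 left-offset 0.32 yaw 2.5630051406087824 th 2.5647139994137746 tilt [-0. -0.]
{"linear": [2.4, 0, -0], "twist": [0, 0, -0.019], "hand": 0},
{"linear": [2.3, -0, 0], "twist": [0, 0, -0.015], "hand": 0},
{"linear": [2.3, -0, 0], "twist": [0, 0, -0.018], "hand": 0},
{"linear": [2.3, -0, 0], "twist": [0, 0, -0.014], "hand": 0},
{"linear": [2.3, -0, 0], "twist": [0, 0, -0.015], "hand": 0},
{"linear": [2.3, -0, 0], "twist": [0, 0, -0.013], "hand": 0},
{"linear": [2.3, -0, 0], "twist": [0, 0, -0.009], "hand": 0},
{"linear": [2.3, -0, 0], "twist": [0, 0, -0.01], "hand": 0},
{"linear": [2.3, -0, 0], "twist": [0, 0, -0.007], "hand": 0},
{"linear": [2.3, -0, 0], "twist": [0, 0, -0.008], "hand": 0},
{"linear": [2.3, -0, 0], "twist": [0, 0, -0.005], "hand": 0},
{"linear": [2.3, -0, 0], "twist": [0, 0, -0.005], "hand": 0},
{"linear": [2.3, -0, 0], "twist": [0, 0, -0.005], "hand": 0},
{"linear": [2.2, -0, 0], "twist": [0, 0, -0.003], "hand": 0},
{"linear": [2.3, -0, 0], "twist": [0, 0, -0.003], "hand": 0},
{"linear": [2.3, -0, 0], "twist": [0, 0, -0.003], "hand": 0},
{"linear": [2.3, -0, 0], "twist": [0, 0, -0.003], "hand": 0},
```

>>> apply_moves(motion=[{"linear": [2.4, 0, 0], "twist": [0, 0, -0.019], "hand": 0}, {"linear": [2.3, 0, 0], "twist": [0, 0, -0.015], "hand": 0}, {"linear": [2.3, 0, 0], "twist": [0, 0, -0.018], "hand": 0}, {"linear": [2.3, 0, 0], "twist": [0, 0, -0.014], "hand": 0}, {"linear": [2.3, 0, 0], "twist": [0, 0, -0.015], "hand": 0}, {"linear": [2.3, 0, 0], "twist": [0, 0, -0.013], "hand": 0}, {"linear": [2.3, 0, 0], "twist": [0, 0, -0.009], "hand": 0}, {"linear": [2.3, 0, 0], "twist": [0, 0, -0.01], "hand": 0}, {"linear": [2.3, 0, 0], "twist": [0, 0, -0.007], "hand": 0}, {"linear": [2.3, 0, 0], "twist": [0, 0, -0.008], "hand": 0}])

```text
time: 14.1
ee_pos: [551.5, 84.6, 153.6]
eef_rot: [0.0, 0.224, 0.975, 0.0]
wrist_force: [0.6, -0.0, -3.7]
grip_width: 12.8
```

```bash
python3 plan.py 328 8
```

```text
t 14.1 pos [551.53  84.58 153.62] F [ 0.6  -0.01 -3.72] Ftool [-0.54  0.25  3.72] T tool [ 0.01 -0.01  0.02] w 12.76930870542677
s 311.0 left-offset -0.00 yaw 2.689441851053857 th 2.6952873902971084 tilt [0. 0.]
{"linear": [2.2, -0.1, 0], "twist": [0, 0, -0.006], "hand": 0},
{"linear": [2.1, 0, 0], "twist": [0, 0, -0.005], "hand": 0},
{"linear": [2.2, 0, 0], "twist": [0, 0, -0.004], "hand": 0},
{"linear": [2.1, 0, 0], "twist": [0, 0, -0.003], "hand": 0},
{"linear": [2.1, 0, 0], "twist": [0, 0, -0.003], "hand": 0},
{"linear": [2.1, 0, 0], "twist": [0, 0, -0.004], "hand": 0},
{"linear": [2.2, 0, 0], "twist": [0, 0, -0.002], "hand": 0},
{"linear": [2.1, 0, 0], "twist": [0, 0, -0.003], "hand": 0},
```

>>> apply_moves(motion=[{"linear": [2.2, -0.1, 0], "twist": [0, 0, -0.006], "hand": 0}, {"linear": [2.1, 0, 0], "twist": [0, 0, -0.005], "hand": 0}, {"linear": [2.2, 0, 0], "twist": [0, 0, -0.004], "hand": 0}, {"linear": [2.1, 0, 0], "twist": [0, 0, -0.003], "hand": 0}, {"linear": [2.1, 0, 0], "twist": [0, 0, -0.003], "hand": 0}, {"linear": [2.1, 0, 0], "twist": [0, 0, -0.004], "hand": 0}, {"linear": [2.2, 0, 0], "twist": [0, 0, -0.002], "hand": 0}, {"linear": [2.1, 0, 0], "twist": [0, 0, -0.003], "hand": 0}])

```text
time: 14.77
ee_pos: [536.0, 91.7, 153.6]
eef_rot: [0.0, 0.21, 0.978, 0.0]
wrist_force: [-0.1, -0.1, -3.5]
grip_width: 12.5
```

```bash
python3 st.py;python3 -c "
from h import *
o=capture('wrist');p=camera_params('wrist');z=np.load('curve.npz')
save('pics/w5.png',o[60:300,150:400],2.4)"
```

```text
t 14.7667 pos [536.01  91.69 153.64] F [-0.08 -0.12 -3.52] Ftool [ 0.02 -0.14  3.52] T tool [-0.02 -0.01 -0.  ] w 12.465723414764682
s 328.0 left-offset 0.07 yaw 2.7189212810936385 th 2.7200294527964046 tilt [0. 0.]
```

View pics/w5.png

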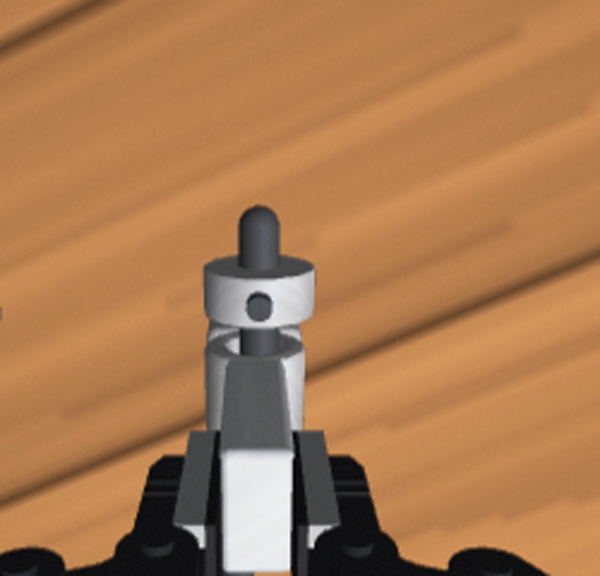

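Ring and collar are aligned, with a gap of about 5 mm; I'll approach slowly.

>>> apply_moves(motion=[{"linear": [0.6, 0, 0], "twist": [0, 0, 0], "hand": 0}, {"linear": [0.6, 0, 0], "twist": [0, 0, 0], "hand": 0}, {"linear": [0.6, 0, 0], "twist": [0, 0, 0], "hand": 0}, {"linear": [0.6, 0, 0], "twist": [0, 0, -0.004], "hand": 0}, {"linear": [0.6, 0, 0], "twist": [0, 0, 0], "hand": 0}, {"linear": [0.5, 0, 0], "twist": [0, 0, 0], "hand": 0}])

```text
time: 15.32
ee_pos: [533.0, 93.1, 153.6]
eef_rot: [-0.0, 0.208, 0.978, 0.0]
wrist_force: [-0.4, 0.0, -3.5]
grip_width: 12.7
```

>>> apply_moves(motion=[{"linear": [0.3, 0, 0], "twist": [0, 0, 0], "hand": 0}, {"linear": [0.3, 0, 0], "twist": [0, 0, 0], "hand": 0}, {"linear": [0, 0, 0], "twist": [0, 0, 0], "hand": 0}])

```text
time: 15.57
ee_pos: [532.4, 93.3, 153.6]
eef_rot: [0.0, 0.208, 0.978, 0.0]
wrist_force: [-0.9, -0.1, -4.1]
grip_width: 12.7
```

```bash
python3 st.py
```

```text
t 15.5667 pos [532.43  93.32 153.62] F [-0.89 -0.13 -4.11] Ftool [ 0.76 -0.48  4.11] T tool [ 0.02 -0.   -0.04] w 12.680894992467751
s 332.0 left-offset 0.04 yaw 2.7227896062635897 th 2.7248194291499823 tilt [0. 0.]
```

>>> apply_moves(motion=[{"linear": [0.25, 0, 0], "twist": [0, 0, 0], "hand": 0}, {"linear": [0.25, 0, 0], "twist": [0, 0, 0], "hand": 0}, {"linear": [0.25, 0, 0], "twist": [0, 0, 0], "hand": 0}, {"linear": [0, 0, 0], "twist": [0, 0, 0], "hand": 0}])

```text
time: 15.9
ee_pos: [531.7, 93.7, 153.6]
eef_rot: [-0.0, 0.208, 0.978, 0.0]
wrist_force: [-0.7, -0.5, -4.4]
grip_width: 12.9
```

>>> apply_moves(motion=[{"linear": [0.25, 0, 0], "twist": [0, 0, 0], "hand": 0}, {"linear": [0.25, 0, 0], "twist": [0, 0, 0], "hand": 0}, {"linear": [0, 0, 0], "twist": [0, 0, 0], "hand": 0}])

```text
time: 16.15
ee_pos: [531.3, 93.8, 153.6]
eef_rot: [-0.0, 0.208, 0.978, -0.0]
wrist_force: [-1.2, 0.1, -3.6]
grip_width: 12.8
```

>>> apply_moves(motion=[{"linear": [0.25, 0, 0], "twist": [0, 0, 0], "hand": 0}, {"linear": [0.25, 0, 0], "twist": [0, 0, 0], "hand": 0}, {"linear": [0, 0, 0], "twist": [0, 0, 0], "hand": 0}])

```text
time: 16.4
ee_pos: [530.8, 94.0, 153.6]
eef_rot: [-0.0, 0.208, 0.978, -0.0]
wrist_force: [-0.4, 0.3, -3.6]
grip_width: 12.8
```

```bash
python3 st.py
```

```text
t 16.4 pos [530.81  94.03 153.6 ] F [-0.38  0.34 -3.65] Ftool [0.49 0.16 3.65] T tool [0.04 0.01 0.02] w 12.794099882779724
s 333.5 left-offset 0.05 yaw 2.722814773412966 th 2.7265089873721875 tilt [-0. -0.]
```

>>> apply_moves(motion=[{"linear": [0.25, 0, 0], "twist": [0, 0, 0], "hand": 0}, {"linear": [0.25, 0, 0], "twist": [0, 0, 0], "hand": 0}, {"linear": [0, 0, 0], "twist": [0, 0, 0], "hand": 0}])

```text
time: 16.65
ee_pos: [530.4, 94.2, 153.6]
eef_rot: [0.0, 0.208, 0.978, -0.0]
wrist_force: [0.1, -0.2, -3.5]
grip_width: 12.7
```

>>> apply_moves(motion=[{"linear": [0.25, 0, 0], "twist": [0, 0, 0], "hand": 0}, {"linear": [0.25, 0, 0], "twist": [0, 0, 0], "hand": 0}, {"linear": [0, 0, 0], "twist": [0, 0, 0], "hand": 0}])

```text
time: 16.9
ee_pos: [529.9, 94.4, 153.6]
eef_rot: [-0.0, 0.208, 0.978, 0.0]
wrist_force: [-0.1, -0.3, -4.1]
grip_width: 12.8
```

```bash
python3 st.py;python3 -c "
from h import *
o=capture('wrist')
save('pics/w6.png',o[100:260,180:340],3)"
```

```text
t 16.9 pos [529.89  94.45 153.62] F [-0.05 -0.3  -4.09] Ftool [-0.07 -0.29  4.09] T tool [-0.03  0.02 -0.  ] w 12.822990534200146
s 334.5 left-offset 0.03 yaw 2.7227867090678455 th 2.7276025624320552 tilt [-0.  0.]
```

View pics/w6.png

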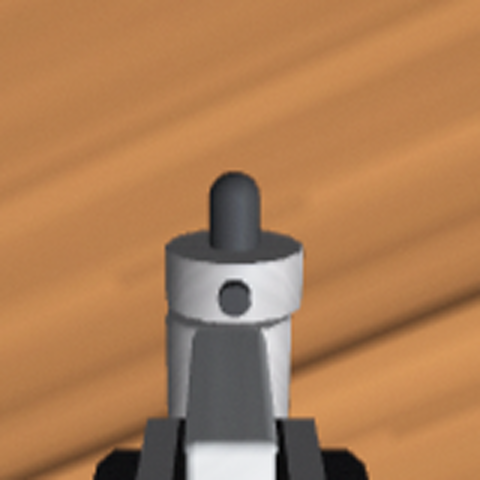

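The collar visually covers the ring's face, so contact is close. I'll continue in 0.2 mm rows.

>>> apply_moves(motion=[{"linear": [0.2, 0, 0], "twist": [0, 0, 0], "hand": 0}, {"linear": [0.2, 0, 0], "twist": [0, 0, 0], "hand": 0}, {"linear": [0, 0, 0], "twist": [0, 0, 0], "hand": 0}])

```text
time: 17.2
ee_pos: [529.5, 94.6, 153.6]
eef_rot: [-0.0, 0.208, 0.978, -0.0]
wrist_force: [0.7, -0.6, -3.4]
grip_width: 13.1
```

>>> apply_moves(motion=[{"linear": [0.2, 0, 0], "twist": [0, 0, 0], "hand": 0}, {"linear": [0.2, 0, 0], "twist": [0, 0, 0], "hand": 0}, {"linear": [0, 0, 0], "twist": [0, 0, 0], "hand": 0}])

```text
time: 17.45
ee_pos: [529.2, 94.8, 153.6]
eef_rot: [-0.0, 0.208, 0.978, 0.0]
wrist_force: [-0.4, -0.1, -3.6]
grip_width: 12.6
```

```bash
python3 st.py
```

```text
t 17.45 pos [529.17  94.75 153.6 ] F [-0.44 -0.12 -3.6 ] Ftool [ 0.35 -0.29  3.6 ] T tool [-0.07 -0.03  0.02] w 12.611101628984915
s 335.5 left-offset 0.04 yaw 2.7227844934794705 th 2.728669697819137 tilt [-0.  0.]
```

>>> apply_moves(motion=[{"linear": [0.2, 0, 0], "twist": [0, 0, 0], "hand": 0}, {"linear": [0.2, 0, 0], "twist": [0, 0, 0], "hand": 0}, {"linear": [0, 0, 0], "twist": [0, 0, 0], "hand": 0}])

```text
time: 17.7
ee_pos: [528.9, 94.8, 153.7]
eef_rot: [0.0, 0.208, 0.978, -0.0]
wrist_force: [1.9, -0.2, -4.0]
grip_width: 12.4
```

>>> apply_moves(motion=[{"linear": [0.2, 0, 0], "twist": [0, 0, 0], "hand": 0}, {"linear": [0.2, 0, 0], "twist": [0, 0, 0], "hand": 0}, {"linear": [0, 0, 0], "twist": [0, 0, 0], "hand": 0}])

```text
time: 17.95
ee_pos: [528.7, 95.0, 153.7]
eef_rot: [0.0, 0.208, 0.978, -0.0]
wrist_force: [3.5, -0.9, -4.2]
grip_width: 12.4
```

```bash
python3 st.py
```

```text
t 17.95 pos [528.72  94.99 153.69] F [ 3.5  -0.92 -4.24] Ftool [-3.57  0.58  4.24] T tool [ 0.09 -0.82  0.02] w 12.437350112772847
s 336.0 left-offset 0.01 yaw 2.7226834950412226 th 2.7291932965276597 tilt [ 0. -0.]
```

>>> apply_moves(motion=[{"linear": [0.15, 0, 0], "twist": [0, 0, 0], "hand": 0}, {"linear": [0, 0, 0], "twist": [0, 0, 0], "hand": 0}, {"linear": [0, 0, 0], "twist": [0, 0, 0], "hand": 0}])

```text
time: 18.2
ee_pos: [528.6, 95.0, 153.7]
eef_rot: [0.0, 0.208, 0.978, -0.0]
wrist_force: [4.4, -2.8, -3.0]
grip_width: 12.8
```

```bash
python3 st.py
```

```text
t 18.2 pos [528.55  95.04 153.71] F [ 4.36 -2.84 -3.01] Ftool [-5.13 -0.82  3.01] T tool [ 0.08 -1.18 -0.01] w 12.814344031467094
s 336.0 left-offset 0.03 yaw 2.7227145073569416 th 2.7291932965276597 tilt [ 0. -0.]
```

>>> apply_moves(motion=[{"linear": [0, 0, 0], "twist": [0, 0, 0], "hand": 0}, {"linear": [0, 0, 0], "twist": [0, 0, 0], "hand": 0}, {"linear": [0, 0, 0], "twist": [0, 0, 0], "hand": 0}])

```text
time: 18.45
ee_pos: [528.5, 95.1, 153.7]
eef_rot: [0.0, 0.208, 0.978, -0.0]
wrist_force: [4.8, -2.9, -4.1]
grip_width: 12.9
```

>>> apply_moves(motion=[{"linear": [0, 0, 0], "twist": [0, 0, 0], "hand": 0}, {"linear": [0, 0, 0], "twist": [0, 0, 0], "hand": 0}, {"linear": [0, 0, 0], "twist": [0, 0, 0], "hand": 0}])

```text
time: 18.7
ee_pos: [528.5, 95.1, 153.7]
eef_rot: [0.0, 0.208, 0.978, -0.0]
wrist_force: [4.6, -3.2, -4.3]
grip_width: 12.8
```

>>> apply_moves(motion=[{"linear": [0, 0, 0], "twist": [0, 0, 0], "hand": 0}, {"linear": [0, 0, 0], "twist": [0, 0, 0], "hand": 0}, {"linear": [0, 0, 0], "twist": [0, 0, 0], "hand": 0}])

```text
time: 18.95
ee_pos: [528.5, 95.1, 153.6]
eef_rot: [0.0, 0.208, 0.978, -0.0]
wrist_force: [4.9, -1.0, -4.7]
grip_width: 12.6
```

```bash
python3 st.py
```

```text
t 18.95 pos [528.48  95.07 153.64] F [ 4.88 -1.03 -4.67] Ftool [-4.88  1.04  4.67] T tool [ 0.14 -1.22  0.02] w 12.59768172033503
s 336.0 left-offset 0.03 yaw 2.7227299663552116 th 2.7291932965276597 tilt [ 0. -0.]
```

>>> apply_moves(motion=[{"linear": [0, 0, 0], "twist": [0, 0, 0], "hand": 0}, {"linear": [0, 0, 0], "twist": [0, 0, 0], "hand": 0}, {"linear": [0, 0, 0], "twist": [0, 0, 0], "hand": 0}, {"linear": [0, 0, 0], "twist": [0, 0, 0], "hand": 0}, {"linear": [0, 0, 0], "twist": [0, 0, 0], "hand": 0}])

```text
time: 19.37
ee_pos: [528.4, 95.1, 153.6]
eef_rot: [0.0, 0.208, 0.978, -0.0]
wrist_force: [4.5, -1.8, -4.8]
grip_width: 12.5
```

```bash
python3 st.py
```

```text
t 19.3667 pos [528.45  95.07 153.64] F [ 4.47 -1.79 -4.85] Ftool [-4.81  0.18  4.85] T tool [ 0.07 -1.22  0.01] w 12.507880415417505
s 336.5 left-offset 0.04 yaw 2.7227261292846134 th 2.729710220388718 tilt [ 0. -0.]
```

>>> apply_moves(motion=[{"linear": [-0.15, 0, 0.2], "twist": [0, 0, 0], "hand": 0}, {"linear": [-0.1, 0, 0.3], "twist": [0, 0, 0], "hand": 0}, {"linear": [0, 0, 0.3], "twist": [0, 0, 0], "hand": 0}, {"linear": [0, 0, 0.3], "twist": [0, 0, 0], "hand": 0}, {"linear": [0, 0, 0.2], "twist": [0, 0, 0], "hand": 0}, {"linear": [0, 0, 0], "twist": [0, 0, 0], "hand": 0}])

```text
time: 19.87
ee_pos: [528.6, 95.1, 152.3]
eef_rot: [0.0, 0.208, 0.978, 0.0]
wrist_force: [3.8, -2.0, -1.5]
grip_width: 12.6
```

```bash
python3 st.py
```

```text
t 19.8667 pos [528.59  95.09 152.35] F [ 3.77 -1.96 -1.51] Ftool [-4.25 -0.26  1.51] T tool [ 0.01 -0.93 -0.05] w 12.613975399904264
s 336.0 left-offset -0.04 yaw 2.722848596764412 th 2.7291932965276597 tilt [0. 0.]
```

>>> apply_moves(motion=[{"linear": [-0.15, 0, 0.15], "twist": [0, 0, 0], "hand": 0}, {"linear": [-0.1, 0, 0], "twist": [0, 0, 0], "hand": 0}, {"linear": [0, 0, 0], "twist": [0, 0, 0], "hand": 0}], newtons=20)

```text
time: 20.12
ee_pos: [528.7, 95.0, 152.1]
eef_rot: [-0.0, 0.208, 0.978, 0.0]
wrist_force: [2.2, -1.1, -2.5]
grip_width: 12.9
```

```bash
python3 st.py
```

```text
t 20.1167 pos [528.7   94.99 152.11] F [ 2.18 -1.06 -2.49] Ftool [-2.42 -0.08  2.49] T tool [-0.02 -0.69  0.  ] w 12.915382591648724
s 336.0 left-offset 0.02 yaw 2.7228103206473118 th 2.7291932965276597 tilt [-0.  0.]
```

Light contact kept; open gently, then check.

>>> apply_moves(motion=[{"linear": [0, 0, 0], "twist": [0, 0, 0], "hand": 0.15}, {"linear": [0, 0, 0], "twist": [0, 0, 0], "hand": 0.18}, {"linear": [0, 0, 0], "twist": [0, 0, 0], "hand": 0.21}, {"linear": [0, 0, 0], "twist": [0, 0, 0], "hand": 0.24}, {"linear": [0, 0, 0], "twist": [0, 0, 0], "hand": 0.27}, {"linear": [0, 0, 0], "twist": [0, 0, 0], "hand": 0.3}, {"linear": [0, 0, 0], "twist": [0, 0, 0], "hand": 0.4}, {"linear": [0, 0, 0], "twist": [0, 0, 0], "hand": 0.5}, {"linear": [0, 0, 0], "twist": [0, 0, 0], "hand": 0.5}])

```text
time: 20.87
ee_pos: [528.8, 94.9, 152.2]
eef_rot: [-0.0, 0.208, 0.978, 0.0]
wrist_force: [0.2, -0.3, 0.0]
grip_width: 43.0
```

```bash
python3 st.py;python3 -c "
from h import *
o=capture('wrist')
save('pics/w7.png',o[100:330,150:370],2.5)"
```

```text
t 20.8667 pos [528.76  94.93 152.17] F [ 0.2  -0.35  0.02] Ftool [-0.32 -0.24 -0.02] T tool [ 0.   -0.05 -0.03] w 43.034508657990585
s 336.0 left-offset 0.05 yaw 2.7227848178362644 th 2.7291932965276597 tilt [-0.  0.]
```

View pics/w7.png

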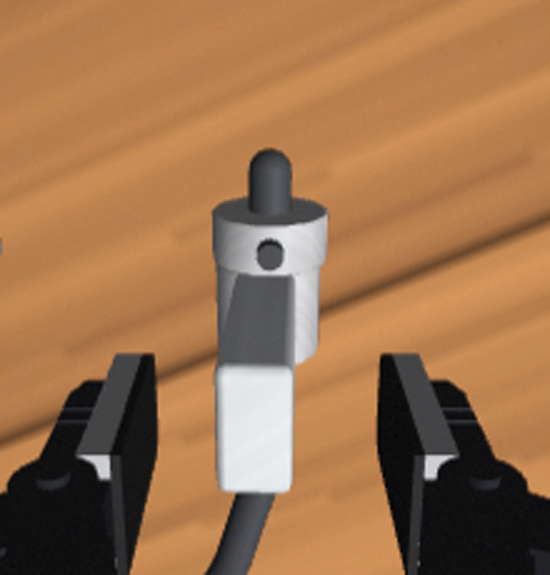

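The gauge is against the collar with its handle leaning slightly left at (255,430), swinging free of the pads. I'll lift away and let it settle.

>>> apply_moves(motion=[{"linear": [0, 0, 0], "twist": [0, 0, 0], "hand": 0.8}, {"linear": [0, 0, -10], "twist": [0, 0, 0], "hand": 1}, {"linear": [0, 0, -15], "twist": [0, 0, 0], "hand": 1}, {"linear": [0, 0, -20], "twist": [0, 0, 0], "hand": 1}, {"linear": [0, 0, -25], "twist": [0, 0, 0], "hand": 1}, {"linear": [0, 0, -25], "twist": [0, 0, 0], "hand": 1}, {"linear": [0, 0, -25], "twist": [0, 0, 0], "hand": 1}, {"linear": [0, 0, 0], "twist": [0, 0, 0], "hand": 1}, {"linear": [0, 0, 0], "twist": [0, 0, 0], "hand": 1}, {"linear": [0, 0, 0], "twist": [0, 0, 0], "hand": 1}, {"linear": [0, 0, 0], "twist": [0, 0, 0], "hand": 1}, {"linear": [0, 0, 0], "twist": [0, 0, 0], "hand": 1}, {"linear": [0, 0, 0], "twist": [0, 0, 0], "hand": 1}, {"linear": [0, 0, 0], "twist": [0, 0, 0], "hand": 1}, {"linear": [0, 0, 0], "twist": [0, 0, 0], "hand": 1}, {"linear": [0, 0, 0], "twist": [0, 0, 0], "hand": 1}, {"linear": [0, 0, 0], "twist": [0, 0, 0], "hand": 1}, {"linear": [0, 0, 0], "twist": [0, 0, 0], "hand": 1}, {"linear": [0, 0, 0], "twist": [0, 0, 0], "hand": 1}, {"linear": [0, 0, 0], "twist": [0, 0, 0], "hand": 1}])

```text
time: 22.58
ee_pos: [528.8, 94.9, 272.2]
eef_rot: [-0.0, 0.208, 0.978, -0.0]
wrist_force: [0.1, -0.2, 0.1]
grip_width: 85.6
```

>>> apply_moves(motion=[{"linear": [0, 0, 0], "twist": [0, 0, 0], "hand": 1}, {"linear": [0, 0, 0], "twist": [0, 0, 0], "hand": 1}, {"linear": [0, 0, 0], "twist": [0, 0, 0], "hand": 1}, {"linear": [0, 0, 0], "twist": [0, 0, 0], "hand": 1}, {"linear": [0, 0, 0], "twist": [0, 0, 0], "hand": 1}, {"linear": [0, 0, 0], "twist": [0, 0, 0], "hand": 1}, {"linear": [0, 0, 0], "twist": [0, 0, 0], "hand": 1}, {"linear": [0, 0, 0], "twist": [0, 0, 0], "hand": 1}, {"linear": [0, 0, 0], "twist": [0, 0, 0], "hand": 1}, {"linear": [0, 0, 0], "twist": [0, 0, 0], "hand": 1}, {"linear": [0, 0, 0], "twist": [0, 0, 0], "hand": 1}, {"linear": [0, 0, 0], "twist": [0, 0, 0], "hand": 1}, {"linear": [0, 0, 0], "twist": [0, 0, 0], "hand": 1}, {"linear": [0, 0, 0], "twist": [0, 0, 0], "hand": 1}, {"linear": [0, 0, 0], "twist": [0, 0, 0], "hand": 1}, {"linear": [0, 0, 0], "twist": [0, 0, 0], "hand": 1}, {"linear": [0, 0, 0], "twist": [0, 0, 0], "hand": 1}, {"linear": [0, 0, 0], "twist": [0, 0, 0], "hand": 1}, {"linear": [0, 0, 0], "twist": [0, 0, 0], "hand": 1}, {"linear": [0, 0, 0], "twist": [0, 0, 0], "hand": 1}])

```text
time: 24.25
ee_pos: [528.8, 94.9, 272.2]
eef_rot: [0.0, 0.208, 0.978, -0.0]
wrist_force: [-0.6, 0.3, 0.3]
grip_width: 85.2
```

```bash
python3 st.py;python3 -c "
from h import *
o=capture('wrist');sc=capture('scene')
a=cv2.resize(o[100:300,170:370],(400,400),interpolation=cv2.INTER_CUBIC)
c=cv2.resize(sc[110:210,250:350],(400,400),interpolation=cv2.INTER_CUBIC)
save('pics/w8.png',np.hstack([a,c]),1)"
```

```text
t 24.25 pos [528.79  94.93 272.15] F [-0.61  0.27  0.28] Ftool [ 0.67 -0.   -0.28] T tool [-0.02  0.04 -0.02] w 85.23074103480468
s 336.0 left-offset 0.04 yaw 2.7227760967980004 th 2.7291932965276597 tilt [ 0. -0.]
```

View pics/w8.png

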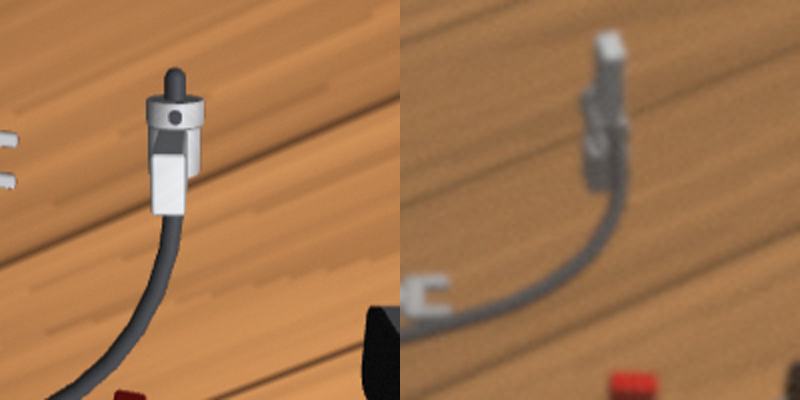

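```bash
python3 -c "
from h import *
for i in range(14):
    o=capture('wrist')
    g=cv2.cvtColor(o,cv2.COLOR_RGB2HSV)[175:208,230:275]
    m=(g[...,1]<40)&(g[...,2]>200);y,x=np.nonzero(m);print(round(sense()['time'],2),len(x),round(x.mean()+230,2),round(y.mean()+175,2))
p=camera_params('wrist')
for d in(-4,0,4):
  z=np.load('curve.npz');i=672;n=np.array([-np.sin(z['th'][i]),np.cos(z['th'][i])]);print(d,proj(p,[[*(z['C'][i]-2.0*0+d*n),170]]))
"
```

```text
24.4 471 254.83 191.13
24.45 470 254.81 191.16
24.5 471 254.83 191.13
24.55 471 254.83 191.13
24.6 470 254.81 191.15
24.65 471 254.83 191.13
24.7 471 254.83 191.13
24.75 471 254.83 191.13
24.8 471 254.83 191.13
24.85 471 254.83 191.13
24.9 471 254.83 191.13
24.95 470 254.81 191.15
25.0 471 254.83 191.13
25.05 471 254.83 191.13
-4 [[262.06680229 192.30729053]]
0 [[257.0113713  192.33451281]]
4 [[251.95622872 192.36173354]]
```

```bash
python3 -c "
from workcell import *
print(job_done())"
```

```text
the job is handed in; nothing more can be done
None
```

The gauge is sitting against the stop collar with its handle up. The gripper has let go and is about 120 mm clear. I handed the job in at about 25 s of the 72 s allowed.

- **Run round the bend:** I mapped the bar from a wrist-camera picture and lifted the gauge so its bore was clear all round. I then slid it along in short steps, turning it to follow the bar. Apart from the gauge's weight of about 4 N, sideways and along-bar force readings stayed at or below about 1 N until the collar. I read the force only at the end of each move call, so brief peaks between readings would not show.
- **Closing the grip:** the wrist read about 6 N vertically when the jaws first closed, and the lift cleared it.
- **Press at the collar:** the along-bar force rose to 3.6 N, then read 4.8 to 5.6 N for about 1.2 s. I eased it to 2.4 N, let the ring rest on the bar and opened the jaws.
- **Final checks:**
  - 14 frames over the last 0.7 s show the gauge not moving.
  - No gap to the collar is visible, but I did not measure the contact after letting go.
  - The handle leans about 2°, with its top roughly 1.7 mm off the bar line.
  - The wrist force after release is at noise level.
  - I moved nothing near the tools or the bottle, but took no full before-and-after picture of them.

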